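# Hang the front-heavy parts caddy on the layout rack

## Robot

A 6-joint arm with a two-finger parallel gripper is mounted at the origin on the work surface. World frame = base frame: x ahead of the robot, y to its left, z up, the work surface at z = 0. Lengths are in m, angles in rad, forces in N, time in s.
With the tool pointing down it reaches from about 0.425 to 1.125 m from the base axis. Payload 14.9 kg.
Tool frame: the origin (TCP) lies midway between the tips of the shut fingers; the grasp point (between the pads) lies robot.grasp_offset behind it (robot.grasp_offset is the distance from the TCP to the grasp point, in m); z points along the fingers, y is the line along which they close (so a half turn about z gives the same grasp; the last joint's range is limited). The gripper opens to 91 mm and grips with 3 to 60 N. Pads are 32 mm wide; open, the fingers measure 118 mm over their backs; the gripper's body (76 mm by 178 mm) begins 60 mm behind the grasp point.
Start: joints at [1.087, 0.379, 1.734, -0, 1.028, -0.033], TCP at [0.305, 0.63, 0.214] pointing down, gripper open.
Joint ranges: [-2.77, 2.77], [-0.74, 2.19], [0, 2.66], [-1.06, 4.2], [0.31, 2.87], [-3.08, 3.08]. Speed limits (rad/s): [1.89, 1.89, 2.39, 3.14, 3.14, 3.14].

## Interface

Orientations are given as a unit quaternion [x, y, z, w].
In Python, from plant import robot gives the robot as it stands. The module is installed in compiled form; this text tells all that it offers.
- The arm moves only by the tool apply_moves, never from a script. Its arguments are lists of equal length, an entry for each row: "dp": the shift along the tool's x, y, z in units of 0.1 m (1.0 is 0.1 m), a list of three; "rotation": the turn, a rotation vector about the tool's x, y, z in units of 360 degrees (1.0 is 360 degrees), a list of three; "gripper": the closure, from 0 (fully open) to 1 (shut). A call has exactly 10 rows; each row is the pose to reach, as a shift and turn from the pose commanded when the call began, along the tool's axes at that moment, turning the shorter way round; what a row does not reach only later rows make up. A row lasts 1/8 s, in which the tool goes at most 62.5 mm and 10.7 degrees, less where a joint would pass 70% of its speed; a pose out of reach is approached as far as the arm can. A call with a number of a shift or a turn outside -1 to 1 is refused whole. A call with a gripper value outside its range is refused whole. The fingers move at their own pace and stop on an object; "newtons" is the grip in N (left out, the last holds). Time passes only in rows, so rows that repeat a pose let the fingers close, or fill a call up. It gives the time, the measured TCP pose, the force, the opening and the grip force at its end, in the units of the state.
- robot.observe(): the state, without advancing time (a new reading comes with each control period).
- robot.grab_frame(name): name is "scene" or "top" or "wrist"; returns a dict with "color" (400x640x3 uint8, blue, green, red), "depth" (400x640 float32, m along the optical axis (not along the pixel's ray), 0 where there is no reading), "camera_matrix" (3x3 intrinsics, pixels), "cam_to_world" (4x4, takes a point from camera to world coordinates); the wrist camera has in their place "T_tool_cam" (4x4, takes a point from camera to tool coordinates, whose origin is the TCP and whose axes are the flange's). Camera axes: x right, y down, z forward; pixel columns grow to the right and rows downward; lengths in m; the calibration is good to about 2 mm. A picture is of the moment at which its call begins: read the wrist's pose just before it.
- robot.sign_off(): hands the job in; it is judged then, once.
Trained networks look in the newest picture that a camera, given by its name, has taken for a name from the list of things; names that differ only in an ending like _2 or _b are one class to them, and where a whole thing is asked for, a point or a joint stands for the part that bears it (a point fixed in the world has none). Each returns a list of dicts, best first, with "score" (0 to 1); they miss things now and then, are a little off and sometimes report something else, mostly with a low value. They report only what shows in the picture. A call takes as long as a camera call. They do not tell look-alikes from the thing itself.
- robot.find_in(camera, thing): "point" ([row, column] in pixels, amid what is visible of it).
- robot.silhouettes(camera, thing): "region" (400x640 bool, what is visible of it) and "point" ([row, column] in pixels, amid what is visible of it).
- robot.place_of(camera, thing): "point" ([row, column] in pixels: a listed point, or the origin of a listed thing).
The state is a dict: "time": time; "qpos": joint angles; "qd": joint speeds; "tau": joint torques, N m; "tcp_pos": TCP position; "tcp_rot": TCP orientation; "ft_force": force on the tool from outside, world axes, zero at the start; "torque": the same for the moment, N m; "width": finger opening in m; "finger_force": force on a finger pad.
Only numpy, scipy, OpenCV 4.12 (cv2) and the standard library are available. Lean on these libraries where they do the work, as an engineer would, in place of code of your own. Each camera call takes 0.05 s, during which the arm holds its last target. There are 200 camera calls.

## Task

Pick up the red parts caddy by its black grip, hook it over the upper bar of the hanging rack a few centimetres short of the brass stop collar (on the side away from the nearer post), and slide it along, resting on the bar all the way, until it meets the collar. It is front-heavy: ease its heel back onto the lower bar before letting go slowly, so that it hangs there still and does not swing or bump. Press only lightly on the rack, keep the caddy close to level, and leave the railbus, house and handset alone.

Things in the scene. Friction and masses are not known exactly. Their poses are not given: they have to be found in the camera images.
- caddy: Red plastic tray caddy, 0.2 to 0.4 kg, loose, standing on the table. Origin: underside, mid-width, at the back face of its strap; x to the back (hook side), z up. Tray x -85 to 0, y -40 to 40, z 0 to 32 mm, with glued-in wheelsets. At its back a flat upright strap, x -6 to 0, y -20 to 20, up to z = 131 mm. It is front-heavy.
- caddy_saddle (a point): Middle of the underside of the hook's roof (caddy x 8, y 0, z 125 mm; axes as the caddy's); it rests on the bar. The hook, 40 mm wide in y, goes back from the strap's top and opens downward: 16 mm from strap to lip, 14 mm deep. Lip x 16 to 22, z 111 to 131 mm.
- caddy_grip (a point): Point to grasp in the black grip block above the hook (caddy x 8, y 0, z 165 mm; axes as the caddy's). The block is 24 mm in x, 26 mm in y, z 131 to 185 mm.
- caddy_heel (a point): Heel of the caddy: lower back of the strap (caddy x 0, y 0, z 40 mm; axes as the caddy's). The centre of mass is about 28 mm in front of the hook's middle and 67 mm below its roof, so once hung the caddy wants to turn nose-down, heel swinging to +x, until the heel side meets the rack's lower bar. Let go suddenly, it swings and bumps.
- rack: Hanging rack fixed to the table. Origin on the table midway between its aluminium posts (y = -180 and 180 mm, 18 mm square, tops at z = 223 mm); the caddy hangs on its -x side, facing as the rack (axes parallel); y along the bars, z up. Two 10 mm thick steel bars run along y from post to post, in black clamps. Nothing in it gives way.
- rack_line (a point): Point on the table straight below the upper bar's middle (rack x 0, y 0, z 0; axes as the rack's). The bars are clamped at a height that is NOT reported and differs each time: upper bar's axis anywhere from z = 185 to 215 mm; it must be found by feel or sight. The lower bar's axis is at x = 5 mm, 85 mm below the upper one's.
- rack_stop (a point): Point on the table straight below the near face of the brass stop collar on the upper bar (rack x 0, y 100, z 0 mm; axes as the rack's). The collar, 28 mm in diameter, fills y = 100 to 110 mm. The caddy comes from -y; its hook meets the collar when caddy_saddle is 20 mm short of this face. Leaning on the lower bar, the caddy is 0.05 to 0.2 rad nose-down.
- railbus: Red and white model railbus, 110 x 30 x 43 mm, loose on the table. Origin under its middle, x along it. Leave alone.
- house: Model house with terracotta roof, about 85 x 100 x 75 mm, loose. Origin under its middle. Leave alone.
- handset: Grey hand controller lying flat, 130 x 60 x 44 mm, loose, x along it. Origin under its middle. Leave alone.
Things that resemble listed ones, but are neither listed nor needed, are in the scene too. What is meant by the caddy is not blue or green, and is the larger of those in its own colour.

How it is judged:
By the outcome, as a careful person would: the job done as asked, in the order asked, and still so for the second after the job is handed in, with the robot touching nothing.
It also fails if it takes over 72 s, if anything falls off the work surface, if the arm or the gripper's body presses on something with over 40 N, if the wrist force passes 120 N, or if a joint passes its speed limit or range.

## Working session

There is one attempt and no reset: what is moved stays moved. The work goes in short steps, Python scripts to look and compute and a tool call to move; the robot and the scene stay as the last step left them, time stands still between calls to the robot, and variables do not carry over. Pictures are saved under pics/ and viewed, at most 10 in all, crops included, and the job is handed in when it is done.

Besides the shell and the picture viewer there is one more tool, called by a JSON object that holds its "op" and its "data". apply_moves: Moves the arm, as the interface text tells. Its arguments: {"type":"object","properties":{"dp":{"type":"array","items":{"type":"array","items":{"type":"number","minimum":-1,"maximum":1}}},"rotation":{"type":"array","items":{"type":"array","items":{"type":"number","minimum":-1,"maximum":1}}},"gripper":{"type":"array","items":{"type":"number"}},"newtons":{"type":"number"}},"required":["dp","rotation","gripper"]}

```bash
mkdir -p pics; cat > h.py <<'E'
import numpy as np, cv2
from plant import robot
from scipy.spatial.transform import Rotation as R
def T_tool():
    s=robot.observe(); T=np.eye(4); T[:3,:3]=R.from_quat(s["tcp_rot"]).as_matrix(); T[:3,3]=s["tcp_pos"]; return T
def grab(n):
    T=T_tool(); f=robot.grab_frame(n)
    f["T"]=f["cam_to_world"] if n!="wrist" else T@f["T_tool_cam"]
    return f
def world(f,r,c,d=None):
    K=f["camera_matrix"]; d=f["depth"][int(round(r)),int(round(c))] if d is None else d
    return (f["T"]@np.array([(c-K[0,2])/K[0,0]*d,(r-K[1,2])/K[1,1]*d,d,1]))[:3]
def cloud(f):
    K=f["camera_matrix"]; d=f["depth"]; r,c=np.indices(d.shape)
    P=np.stack([(c-K[0,2])/K[0,0]*d,(r-K[1,2])/K[1,1]*d,d],-1)@f["T"][:3,:3].T+f["T"][:3,3]
    P[d==0]=np.nan; return P
def project(f,p):
    q=np.linalg.inv(f["T"])@np.append(p,1); K=f["camera_matrix"]; return (K@(q[:3]/q[2]))[:2]
E
python3 - <<'E'
from h import *
np.set_printoptions(precision=3,suppress=True)
print(robot.observe(),robot.grasp_offset)
for n in ["top","scene"]:
    f=grab(n); cv2.imwrite(f"pics/{n}0.png",f["color"])
    for t in ["caddy","caddy_grip","caddy_saddle","caddy_heel","rack","rack_line","rack_stop"]:
        for o in robot.place_of(n,t)[:5]:
            r,c=o["point"]; print(n,t,round(o["score"],2),np.round([r,c]),world(f,min(r,399),min(c,639)))
E
```

```text
{'time': 0.0, 'qpos': array([ 1.087,  0.379,  1.735,  0.   ,  1.028, -0.033]), 'qd': array([-0.   ,  0.   , -0.002,  0.001,  0.   ,  0.001]), 'tau': array([  0.003, -76.373, -43.437,   0.065,   0.042,  -0.   ]), 'tcp_pos': array([0.305, 0.63 , 0.213]), 'tcp_rot': array([ 0.223,  0.975, -0.001, -0.   ]), 'ft_force': array([0.465, 0.922, 0.262]), 'torque': array([-0.047, -0.015, -0.004]), 'finger_force': 0.0, 'width': 0.09150073129245676} 0.0188
top caddy 0.97 [254. 428.] [ 0.385 -0.429 -0.   ]
top caddy 0.96 [277. 368.] [ 0.315 -0.237  0.006]
top caddy 0.92 [204. 404.] [ 0.546 -0.356  0.003]
top caddy 0.61 [218. 366.] [ 0.492 -0.223  0.087]
top caddy_grip 0.76 [210. 374.] [ 0.507 -0.229  0.185]
top caddy_grip 0.73 [273. 377.] [ 0.335 -0.243  0.139]
top caddy_grip 0.71 [253. 445.] [ 0.391 -0.419  0.185]
top caddy_grip 0.59 [205. 420.] [ 0.542 -0.411  0.002]
top caddy_saddle 0.79 [211. 372.] [ 0.503 -0.225  0.183]
top caddy_saddle 0.72 [254. 442.] [ 0.387 -0.416  0.17 ]
top caddy_saddle 0.66 [273. 375.] [ 0.335 -0.239  0.132]
top caddy_saddle 0.57 [204. 414.] [ 0.532 -0.356  0.124]
top 
[... 949 characters left out ...]
-0.428  0.183]
scene caddy_saddle 0.91 [291. 251.] [ 0.543 -0.368  0.1  ]
scene caddy_saddle 0.82 [238. 273.] [ 0.512 -0.243  0.151]
scene caddy_saddle 0.59 [270. 184.] [ 0.397 -0.428  0.136]
scene caddy_saddle 0.56 [228. 221.] [ 0.339 -0.251  0.092]
scene caddy_saddle 0.32 [272. 274.] [ 0.499 -0.232 -0.001]
scene caddy_heel 0.94 [261. 271.] [ 0.493 -0.235  0.045]
scene caddy_heel 0.72 [297. 193.] [ 0.401 -0.428  0.038]
scene caddy_heel 0.63 [243. 221.] [ 0.319 -0.244  0.017]
scene caddy_heel 0.62 [306. 257.] [ 0.544 -0.356  0.028]
scene rack 0.68 [230. 365.] [ 0.626  0.046 -0.   ]
scene rack_line 0.57 [231. 363.] [ 0.622  0.043 -0.003]
scene rack_stop 0.98 [208. 375.] [ 0.602  0.152 -0.003]
```

View pics/top0.png

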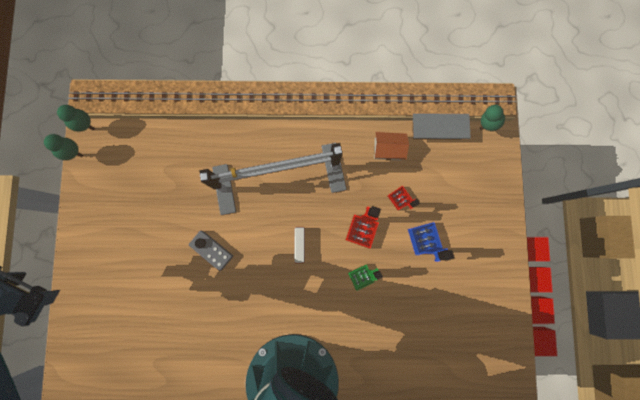

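View pics/scene0.png

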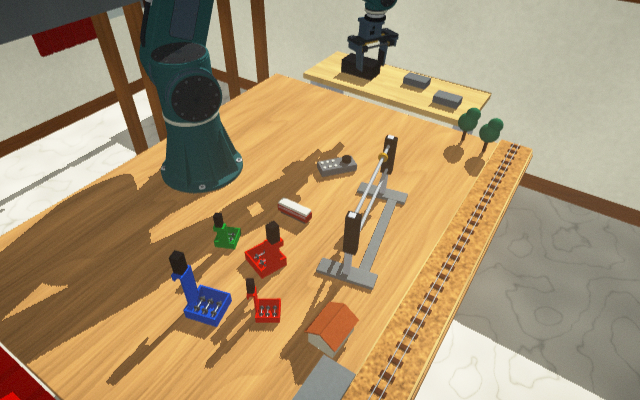

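Look-alikes for the caddy in the top picture (row, col): large red (230,362), small red (198,403), blue (240,425), green (277,365). I choose the large red one. The rack's posts are at (177,212) and (153,336), and its collar is near (172,233), the left post. The railbus (245,300), handset (250,210) and house (146,391) stay clear.

```bash
python3 - <<'E'
from h import *
np.set_printoptions(precision=4,suppress=True)
for n in ["top","scene"]:
    f=grab(n); P=cloud(f); hsv=cv2.cvtColor(f["color"],cv2.COLOR_BGR2HSV)
    x,y,z=P[...,0],P[...,1],P[...,2]
    red=((hsv[...,0]<8)|(hsv[...,0]>172))&(hsv[...,1]>140)
    box=(np.hypot(x-.48,y+.21)<.1)
    m=red&box&(z>.005)&(z<.05)
    q=P[m][:,:2]; r=cv2.minAreaRect((q*1000).astype(np.float32)); print(n,"tray",m.sum(),r)
    m=box&(z>.14)&(z<.2); q=P[m]; print("block",m.sum(),np.nanmean(q,0),np.nanmin(q,0),np.nanmax(q,0),cv2.minAreaRect((q[:,:2]*1000).astype(np.float32)))
    m=box&(z>.175)&(z<.2); print("top",m.sum(),np.nanmean(P[m],0))
    # rack
    rb=(x>.5)&(x<.75)&(y>-.18)&(y<.25)&(z>.15)
    g=P[rb&(hsv[...,2]<60)]; 
    for s in (g[g[:,1]>.05],g[g[:,1]<.05]): 
        t=s[s[:,2]>.21]; print("post",len(s),len(t),t.mean(0) if len(t) else s.mean(0),t.min(0),t.max(0))
    m=rb&(hsv[...,2]>70)&(y<.17)&(y>-.09); q=P[m]
    v=cv2.fitLine(q[:,:2].astype(np.float32),cv2.DIST_HUBER,0,.001,.001).ravel(); print("bar",len(q),v,np.percentile(q[:,2],[5,25,50,75,95]))
    br=(hsv[...,0]>15)&(hsv[...,0]<32)&(hsv[...,1]>110)&rb; print("brass",br.sum(),P[br].mean(0),P[br].min(0),P[br].max(0))
E
```

```text
top tray 370 ((455.64825439453125, -217.15020751953125), (80.3182373046875, 84.20032501220703), 71.21466827392578)
block 113 [ 0.5021 -0.2307  0.1793] [ 0.4892 -0.2488  0.1428] [ 0.5181 -0.2175  0.1892] ((503.18536376953125, -232.74876403808594), (25.574604034423828, 24.366533279418945), 69.7296142578125)
top 86 [ 0.503  -0.2325  0.1856]
post 114 47 [0.591  0.2142 0.2202] [0.5757 0.2063 0.2114] [0.6077 0.2301 0.2246]
post 78 32 [ 0.6612 -0.1236  0.22  ] [ 0.6464 -0.1352  0.2112] [ 0.68   -0.114   0.2239]
bar 396 [ 0.2031 -0.9792  0.625   0.047 ] [0.1991 0.2016 0.2034 0.2051 0.2102]
brass 55 [0.6032 0.1466 0.2064] [ 0.5749 -0.1409  0.1602] [0.6547 0.2303 0.2234]
scene tray 528 ((456.4891662597656, -217.4710693359375), (81.79995727539062, 89.64575958251953), 71.88924407958984)
block 238 [ 0.5082 -0.2378  0.1678] [ 0.4879 -0.2496  0.1401] [ 0.5195 -0.2201  0.1864] ((504.5154724121094, -233.84109497070312), (27.778669357299805, 27.132078170776367), 69.00739288330078)
top 100 [ 0.5058 -0.235   0.1818]<stdin>:16: RuntimeWarning: Mean of empty slice.
  ret = um.true_divide(
Traceback (most recent call last):
ValueError: zero-size array to reduction operation minimum which has no identity
```

```bash
python3 - <<'E'
import cv2
a=cv2.imread("pics/top0.png")[180:300,330:470]; b=cv2.imread("pics/scene0.png")[205:325,170:310]
cv2.imwrite("pics/crop.png",cv2.resize(cv2.hconcat([a,b]),None,fx=2.8,fy=2.8,interpolation=cv2.INTER_CUBIC))
E
```

```text
(no output)
```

View pics/crop.png

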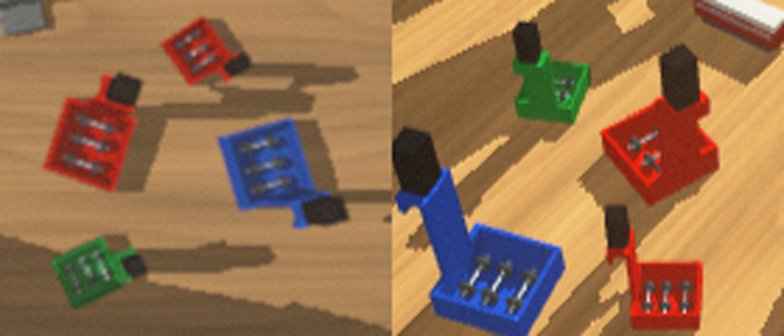

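The crop confirms the choice: the larger red caddy, with its black block at crop (120,90) and its tray below. Its yaw is about -19°, and the rack's is about +11.7°. I'll go over the rack first for a near look at the bars.

{"op": "apply_moves", "data": {"dp": [[-0.06,-0.05,-0.07],[-0.16,-0.13,-0.14],[-0.26,-0.21,-0.21],[-0.36,-0.3,-0.28],[-0.46,-0.38,-0.35],[-0.56,-0.46,-0.42],[-0.66,-0.54,-0.49],[-0.75,-0.62,-0.56],[-0.85,-0.7,-0.63],[-0.94,-0.77,-0.7]], "rotation": [[0,0,0],[0,0,0],[0,0,0],[0,0,0],[0,0,0],[0,0,0],[0,0,0],[0,0,0],[0,0,0],[0,0,0]], "gripper": [0,0,0,0,0,0,0,0,0,0]}}

```text
time: 2.15
tcp_pos: [0.3564, 0.5191, 0.2844]
tcp_rot: [0.224, 0.975, 0.0, -0.0]
ft_force: [0.1, 0.1, -0.2]
width: 0.0909
finger_force: 0.0
```

{"op": "apply_moves", "data": {"dp": [[-0.09,-0.08,-0.07],[-0.19,-0.15,-0.14],[-0.28,-0.23,-0.21],[-0.38,-0.31,-0.28],[-0.47,-0.38,-0.35],[-0.56,-0.46,-0.42],[-0.66,-0.54,-0.49],[-0.75,-0.62,-0.56],[-0.85,-0.7,-0.63],[-0.94,-0.77,-0.67]], "rotation": [[0,0,0],[0,0,0],[0,0,0],[0,0,0],[0,0,0],[0,0,0],[0,0,0],[0,0,0],[0,0,0],[0,0,0]], "gripper": [0,0,0,0,0,0,0,0,0,0]}}

```text
time: 3.4
tcp_pos: [0.4075, 0.4088, 0.3515]
tcp_rot: [0.224, 0.975, 0.0, 0.0]
ft_force: [-0.2, 0.5, 0.4]
width: 0.0913
finger_force: 0.0
```

{"op": "apply_moves", "data": {"dp": [[-0.09,-0.08,0],[-0.19,-0.15,0],[-0.28,-0.23,0],[-0.38,-0.31,0],[-0.47,-0.38,0],[-0.56,-0.46,0],[-0.66,-0.54,0],[-0.75,-0.62,0],[-0.85,-0.7,0],[-0.94,-0.77,0]], "rotation": [[0,0,0],[0,0,0],[0,0,0],[0,0,0],[0,0,0],[0,0,0],[0,0,0],[0,0,0],[0,0,0],[0,0,0]], "gripper": [0,0,0,0,0,0,0,0,0,0]}}

```text
time: 4.65
tcp_pos: [0.4586, 0.2985, 0.351]
tcp_rot: [0.224, 0.975, 0.0, 0.0]
ft_force: [0.7, 0.6, 0.2]
width: 0.0911
finger_force: 0.0
```

{"op": "apply_moves", "data": {"dp": [[-0.09,-0.08,0],[-0.19,-0.15,0],[-0.28,-0.23,0],[-0.38,-0.31,0],[-0.47,-0.38,0],[-0.56,-0.46,0],[-0.66,-0.54,0],[-0.75,-0.62,0],[-0.85,-0.7,0],[-0.94,-0.77,0]], "rotation": [[0,0,0],[0,0,0],[0,0,0],[0,0,0],[0,0,0],[0,0,0],[0,0,0],[0,0,0],[0,0,0],[0,0,0]], "gripper": [0,0,0,0,0,0,0,0,0,0]}}

```text
time: 5.9
tcp_pos: [0.5096, 0.1883, 0.3509]
tcp_rot: [0.224, 0.975, -0.0, 0.0]
ft_force: [-0.7, 0.9, -0.9]
width: 0.0912
finger_force: 0.0
```

```bash
python3 - <<'E'
from h import *
np.set_printoptions(precision=4,suppress=True)
s=robot.observe(); print(s["time"],s["tcp_pos"],s["tcp_rot"],s["qpos"])
f=grab("wrist"); print(f["T_tool_cam"],f["camera_matrix"]); cv2.imwrite("pics/w1.png",f["color"])
np.savez("w1.npz",d=f["depth"],T=f["T"],K=f["camera_matrix"],c=f["color"])
for t in ["rack_stop","rack_line","rack"]:
    for o in robot.place_of("wrist",t)[:2]: print(t,o["score"],o["point"])
E
```

```text
5.9 [0.5096 0.1883 0.3509] [ 0.2236  0.9747 -0.      0.    ] [ 0.311  -0.0162  1.9427 -0.      1.2151 -0.8089]
[[-0.     -0.9591 -0.2832  0.0804]
 [ 1.     -0.0001  0.0002 -0.0008]
 [-0.0002 -0.2832  0.9591 -0.1706]
 [ 0.      0.      0.      1.    ]] [[281.6606   0.     318.198 ]
 [  0.     281.6606 194.5888]
 [  0.       0.       1.    ]]
rack_stop 0.62 [210.2, 322.7]
rack_line 0.94 [237.8, 282.1]
rack 0.71 [240.3, 280.5]
```

View pics/w1.png

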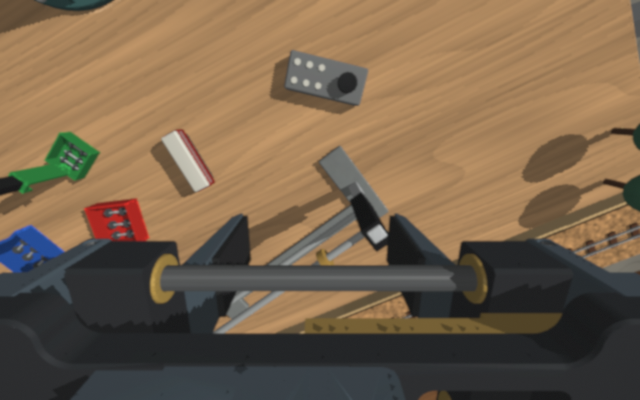

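The wrist image shows the handset (75,325), railbus (160,188), collar (255,323), near post top (233,376) and the two bars seen between the fingers. Now measure the bars from depth.

```bash
python3 - <<'E'
from h import *
np.set_printoptions(precision=4,suppress=True)
a=np.load("w1.npz"); f=dict(depth=a["d"],T=a["T"],camera_matrix=a["K"]); P=cloud(f); hsv=cv2.cvtColor(a["c"],cv2.COLOR_BGR2HSV)
x,y,z=np.moveaxis(P,-1,0)
yaw=np.radians(11.7); ex=np.array([np.cos(yaw),np.sin(yaw)]); ey=np.array([-ex[1],ex[0]])
O=np.array([.626,.046]); L=np.stack([(P[...,:2]-O)@ex,(P[...,:2]-O)@ey],-1)
lx,ly=L[...,0],L[...,1]
for nm,lo,hi in (("up",.17,.235),("low",.085,.14)):
    m=(abs(lx)<.04)&(ly>-.16)&(ly<.17)&(z>lo)&(z<hi); rr,cc=np.nonzero(m); print(nm,m.sum(),rr.min(),rr.max(),cc.min(),cc.max())
    for b in np.arange(-.16,.2,.03):
        k=m&(ly>b)&(ly<b+.03)
        if k.sum()>5: print(round(b,2),k.sum(),"x",np.percentile(lx[k],[5,50,95]),"z",np.percentile(z[k],[5,50,95]))
br=(hsv[...,0]>15)&(hsv[...,0]<32)&(hsv[...,1]>90)&(abs(lx)<.04)&(ly>.05)&(ly<.15)&(z>.15)
print("brass",br.sum(),np.percentile(lx[br],[2,50,98]),np.percentile(ly[br],[2,50,98]),np.percentile(z[br],[2,50,98]))
p=(abs(lx)<.03)&(ly>.14)&(ly<.22)&(z>.213)&(z<.235); print("post",p.sum(),np.percentile(lx[p],[2,50,98]),np.percentile(ly[p],[2,50,98]),np.percentile(z[p],[2,50,98]))
E
```

```text
up 1138 217 332 213 377
-0.1 36 x [-0.005  -0.0036  0.0008] z [0.1981 0.2014 0.2036]
-0.07 142 x [-0.0049 -0.002   0.0032] z [0.1984 0.202  0.2036]
-0.04 153 x [-0.0051 -0.0021  0.0031] z [0.1983 0.202  0.2037]
-0.01 155 x [-0.005  -0.0019  0.0028] z [0.1982 0.2022 0.2036]
0.02 67 x [-0.0045 -0.0005  0.0034] z [0.1998 0.2025 0.2038]
0.08 111 x [-0.0136 -0.0067 -0.0016] z [0.1971 0.2062 0.2118]
0.11 262 x [-0.0105 -0.0026  0.0058] z [0.1948 0.2021 0.2102]
0.14 212 x [-0.013 -0.002  0.008] z [0.1975 0.2024 0.2203]
low 652 200 304 231 355
-0.1 54 x [0.     0.0044 0.0087] z [0.115  0.1177 0.1192]
-0.07 34 x [0.0007 0.0047 0.0088] z [0.115  0.1174 0.1186]
-0.01 6 x [0.     0.0005 0.0013] z [0.1131 0.1146 0.117 ]
0.02 101 x [0.0001 0.0032 0.0082] z [0.1135 0.117  0.1186]
0.05 113 x [0.0002 0.0034 0.0085] z [0.1137 0.1169 0.1187]
0.08 117 x [0.0001 0.0034 0.0084] z [0.1137 0.117  0.1187]
0.11 122 x [0.0001 0.0034 0.0082] z [0.1134 0.1171 0.1191]
0.14 105 x [-0.0101  0.0031  0.008 ] z [0.1132 0.1171 0.1189]
brass 176 [-0.0137 -0.0069  0.0105] [0.1025 0.1099 0.1126] [0.1897 0.2063 0.2124]
post 559 [-0.0142 -0.0012  0.0183] [0.1691 0.1802 0.1919] [0.214  0.2209 0.2238]
```

{"op": "apply_moves", "data": {"dp": [[-0.03,-0.06,0],[-0.07,-0.16,0],[-0.12,-0.26,0],[-0.17,-0.36,0],[-0.21,-0.46,0],[-0.26,-0.56,0],[-0.31,-0.66,0],[-0.36,-0.76,0],[-0.4,-0.86,0],[-0.45,-0.96,0]], "rotation": [[0,0,0],[0,0,0],[0,0,0],[0,0,0],[0,0,0],[0,0,0],[0,0,0],[0,0,0],[0,0,0],[0,0,0]], "gripper": [0,0,0,0,0,0,0,0,0,0]}}

```text
time: 7.35
tcp_pos: [0.5079, 0.0823, 0.3509]
tcp_rot: [0.223, 0.975, 0.0, 0.0]
ft_force: [0.1, 0.6, 0.5]
width: 0.0913
finger_force: 0.0
```

{"op": "apply_moves", "data": {"dp": [[-0.03,-0.06,0],[-0.07,-0.16,0],[-0.12,-0.26,0],[-0.17,-0.36,0],[-0.21,-0.46,0],[-0.26,-0.56,0],[-0.31,-0.66,0],[-0.36,-0.76,0],[-0.4,-0.86,0],[-0.45,-0.96,0]], "rotation": [[0,0,0],[0,0,0],[0,0,0],[0,0,0],[0,0,0],[0,0,0],[0,0,0],[0,0,0],[0,0,0],[0,0,0]], "gripper": [0,0,0,0,0,0,0,0,0,0]}}

```text
time: 8.6
tcp_pos: [0.5065, -0.0237, 0.3509]
tcp_rot: [0.223, 0.975, 0.0, 0.0]
ft_force: [0.5, 0.6, -0.1]
width: 0.0915
finger_force: 0.0
```

{"op": "apply_moves", "data": {"dp": [[-0.03,-0.06,0],[-0.07,-0.16,0],[-0.12,-0.26,0],[-0.17,-0.36,0],[-0.21,-0.46,0],[-0.26,-0.56,0],[-0.31,-0.66,0],[-0.36,-0.76,0],[-0.4,-0.86,0],[-0.45,-0.96,0]], "rotation": [[0,0,0],[0,0,0],[0,0,0],[0,0,0],[0,0,0],[0,0,0],[0,0,0],[0,0,0],[0,0,0],[0,0,0]], "gripper": [0,0,0,0,0,0,0,0,0,0]}}

```text
time: 9.85
tcp_pos: [0.5052, -0.1297, 0.3509]
tcp_rot: [0.223, 0.975, -0.0, -0.0]
ft_force: [0.0, -0.3, 0.4]
width: 0.0911
finger_force: 0.0
```

{"op": "apply_moves", "data": {"dp": [[-0.03,-0.06,0.06],[-0.07,-0.16,0.16],[-0.12,-0.26,0.26],[-0.17,-0.36,0.36],[-0.21,-0.46,0.46],[-0.26,-0.56,0.56],[-0.31,-0.66,0.66],[-0.38,-0.79,0.8],[-0.44,-0.95,0.95],[-0.44,-0.95,0.95]], "rotation": [[0,0,-0.004],[0,0,-0.008],[0,0,-0.012],[0,0,-0.016],[0,0,-0.019],[0,0,-0.019],[0,0,-0.019],[0,0,-0.019],[0,0,-0.019],[0,0,-0.019]], "gripper": [0,0,0,0,0,0,0,0,0,0]}}

```text
time: 11.1
tcp_pos: [0.5027, -0.2346, 0.2543]
tcp_rot: [0.166, 0.986, 0.0, -0.001]
ft_force: [-0.0, 1.2, 0.1]
width: 0.0912
finger_force: 0.0
```

```bash
python3 - <<'E'
from h import *
np.set_printoptions(precision=4,suppress=True)
s=robot.observe(); print(s["time"],s["tcp_pos"],s["tcp_rot"],s["qpos"])
Tt=T_tool(); f=grab("wrist"); P=cloud(f); cv2.imwrite("pics/w2.png",f["color"])
hsv=cv2.cvtColor(f["color"],cv2.COLOR_BGR2HSV); x,y,z=np.moveaxis(P,-1,0)
red=((hsv[...,0]<8)|(hsv[...,0]>172))&(hsv[...,1]>140); box=np.hypot(x-.48,y+.21)<.11
m=red&box&(z>.02)&(z<.045); print("tray",m.sum(),cv2.minAreaRect((P[m][:,:2]*1000).astype(np.float32)))
m=box&(z>.14)&(z<.195)&(hsv[...,2]<90)&(np.hypot(x-.504,y+.2335)<.03); q=P[m]; print("block",m.sum())
if m.sum()>5: print(q.min(0),q.max(0),cv2.minAreaRect((q[:,:2]*1000).astype(np.float32)))
m=red&box&(z>.08)&(z<.14); q=P[m]; print("strap",m.sum(),cv2.minAreaRect((q[:,:2]*1000).astype(np.float32)) if m.sum()>5 else "")
E
```

```text
11.1 [ 0.5027 -0.2346  0.2543] [ 0.1656  0.9862  0.0003 -0.0011] [-0.4786  0.102   2.0027 -0.0001  1.0392 -1.7166]
tray 782 ((454.4421691894531, -215.54476928710938), (79.37872314453125, 84.49498748779297), 71.22329711914062)
block 925
[ 0.4872 -0.2461  0.1407] [ 0.5154 -0.2173  0.187 ] ((501.2204895019531, -231.87399291992188), (24.645334243774414, 22.71978187561035), 71.67984771728516)
strap 618 ((501.8966369628906, -231.76760864257812), (39.38032913208008, 27.8541259765625), 70.8829574584961)
```

View pics/w2.png

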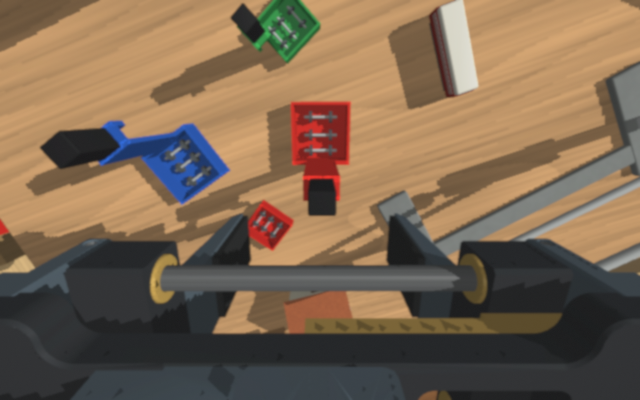

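{"op": "apply_moves", "data": {"dp": [[0.01,0.01,0.08],[0.01,0.01,0.2],[0.01,0.01,0.33],[0.01,0.01,0.46],[0.01,0.01,0.59],[0.01,0.01,0.71],[0.01,0.01,0.82],[0.01,0.01,0.9],[0.01,0.01,0.96],[0.01,0.01,1.0]], "rotation": [[0,0,0],[0,0,0],[0,0,0],[0,0,0],[0,0,0],[0,0,0],[0,0,0],[0,0,0],[0,0,0],[0,0,0]], "gripper": [0,0,0,0,0,0,0,0,0,0]}}

```text
time: 12.4
tcp_pos: [0.5029, -0.2325, 0.1557]
tcp_rot: [0.165, 0.986, -0.0, 0.0]
ft_force: [0.4, -0.3, 0.0]
width: 0.0909
finger_force: 0.0
```

{"op": "apply_moves", "data": {"dp": [[0,0,0.04],[0,0,0.08],[0,0,0.08],[0,0,0.08],[0,0,0.08],[0,0,0.08],[0,0,0.08],[0,0,0.08],[0,0,0.08],[0,0,0.08]], "rotation": [[0,0,0],[0,0,0],[0,0,0],[0,0,0],[0,0,0],[0,0,0],[0,0,0],[0,0,0],[0,0,0],[0,0,0]], "gripper": [0,0.2,0.4,0.6,0.7,0.8,0.9,1,1,1], "newtons": 35}}

```text
time: 13.65
tcp_pos: [0.5028, -0.2324, 0.1478]
tcp_rot: [0.165, 0.986, 0.0, -0.0]
ft_force: [-0.2, 0.5, -1.0]
width: 0.0259
finger_force: 35.0
```

{"op": "apply_moves", "data": {"dp": [[0,0,-0.05],[0,0,-0.15],[0,0,-0.26],[0,0,-0.37],[0,0,-0.48],[0,0,-0.59],[0,0,-0.7],[0,0,-0.81],[0,0,-0.92],[0,0,-1.0]], "rotation": [[0,0,0],[0,0,0],[0,0,-0.005],[0,0,-0.015],[0,0,-0.027],[0,0,-0.04],[0,0,-0.053],[0,0,-0.066],[0,0,-0.077],[0,0,-0.085]], "gripper": [1,1,1,1,1,1,1,1,1,1], "newtons": 35}}

```text
time: 14.9
tcp_pos: [0.503, -0.2325, 0.2493]
tcp_rot: [-0.103, 0.995, -0.0, 0.0]
ft_force: [-0.2, 0.5, -1.5]
width: 0.0259
finger_force: 35.0
```

{"op": "apply_moves", "data": {"dp": [[-0.03,0.05,-0.03],[-0.08,0.14,-0.08],[-0.14,0.24,-0.13],[-0.2,0.34,-0.18],[-0.26,0.44,-0.23],[-0.32,0.54,-0.28],[-0.38,0.64,-0.3],[-0.45,0.75,-0.3],[-0.52,0.87,-0.3],[-0.59,0.98,-0.3]], "rotation": [[0,0,0],[0,0,0],[0,0,0],[0,0,0],[0,0,0],[0,0,0],[0,0,0],[0,0,0],[0,0,0],[0,0,0]], "gripper": [1,1,1,1,1,1,1,1,1,1]}}

```text
time: 16.15
tcp_pos: [0.5412, -0.1236, 0.2778]
tcp_rot: [-0.101, 0.995, 0.0, -0.0]
ft_force: [0.7, 0.4, -1.2]
width: 0.0258
finger_force: 35.0
```

{"op": "apply_moves", "data": {"dp": [[-0.06,0.1,0],[-0.12,0.2,0],[-0.18,0.3,0],[-0.24,0.39,0],[-0.3,0.49,0],[-0.35,0.59,0],[-0.41,0.69,0],[-0.47,0.79,0],[-0.53,0.89,0],[-0.59,0.98,0]], "rotation": [[0,0,0],[0,0,0],[0,0,0],[0,0,0],[0,0,0],[0,0,0],[0,0,0],[0,0,0],[0,0,0],[0,0,0]], "gripper": [1,1,1,1,1,1,1,1,1,1]}}

```text
time: 17.4
tcp_pos: [0.5793, -0.0159, 0.278]
tcp_rot: [-0.101, 0.995, -0.0, 0.0]
ft_force: [-0.4, -0.8, -1.7]
width: 0.0261
finger_force: 35.0
```

{"op": "apply_moves", "data": {"dp": [[-0.06,0.1,0],[-0.12,0.2,0],[-0.18,0.3,0],[-0.24,0.4,0],[-0.3,0.51,0],[-0.37,0.62,0],[-0.44,0.74,0],[-0.51,0.86,0],[-0.59,0.98,0],[-0.59,0.98,0]], "rotation": [[0,0,0],[0,0,0],[0,0,0],[0,0,0],[0,0,0],[0,0,0],[0,0,0],[0,0,0],[0,0,0],[0,0,0]], "gripper": [1,1,1,1,1,1,1,1,1,1]}}

```text
time: 18.65
tcp_pos: [0.6174, 0.0921, 0.2779]
tcp_rot: [-0.102, 0.995, 0.0, -0.0]
ft_force: [0.5, -0.6, -2.7]
width: 0.0256
finger_force: 35.0
```

```bash
cat > look.py <<'E'
from h import *
np.set_printoptions(precision=4,suppress=True)
yaw=np.radians(11.7); ex=np.array([np.cos(yaw),np.sin(yaw)]); ey=np.array([-ex[1],ex[0]]); O=np.array([.6255,.0483])
def rack(P): d=P[...,:2]-O; return np.stack([d@ex,d@ey,P[...,2]],-1)
def state():
    s=robot.observe(); R_=R.from_quat(s["tcp_rot"]).as_matrix(); y=R_[:,1]
    print("t",s["time"],"tcp rack",rack(s["tcp_pos"]),"yaw-rack deg",np.degrees(np.arctan2(y[1],y[0]))-90-11.7,"tool z",R_[:,2],"F rack",s["ft_force"][:2]@ex,s["ft_force"][:2]@ey,s["ft_force"][2],"M",s["torque"],"w",s["width"],s["finger_force"])
def views():
    for n in ("wrist","scene","top"):
        f=grab(n); L=rack(cloud(f)); hsv=cv2.cvtColor(f["color"],cv2.COLOR_BGR2HSV); t=rack(robot.observe()["tcp_pos"])
        red=((hsv[...,0]<8)|(hsv[...,0]>172))&(hsv[...,1]>140)&(abs(L[...,1]-t[1])<.06)&(L[...,0]<.05)&(L[...,0]>-.15)&(L[...,2]>.07)
        q=L[red]; up=q[q[:,2]<t[2]-.09]; st=q[q[:,2]>t[2]-.09]
        for k,v in (("tray",up),("strap/hook",st)):
            if len(v)>8: print(n,k,len(v),"lo",np.percentile(v,2,0),"hi",np.percentile(v,98,0),cv2.minAreaRect((v[:,:2]*1000).astype(np.float32)))
        rim=up[up[:,2]>np.percentile(up[:,2],98)-.012] if len(up)>30 else up
        cv2.imwrite(f"pics/{n}_{int(robot.observe()['time']*100)}.png",f["color"])
E
python3 -c "
from look import *
state(); views()"; ls pics
```

```text
t 18.65 tcp rack [0.0009 0.0445 0.2779] yaw-rack deg -0.033168801566088035 tool z [-0.  0. -1.] F rack 0.34532133454120545 -0.6486035373899884 -2.680786080205719 M [0.0703 0.0411 0.0284] w 0.025636908236039115 34.98978674411774
wrist tray 5745 lo [-0.0914  0.006   0.1325] hi [-0.0132  0.0827  0.1768] ((-50.62372589111328, 44.46207809448242), (83.63337707519531, 79.91513061523438), 0.03611309826374054)
wrist strap/hook 1503 lo [-0.0146  0.0259  0.1905] hi [-0.0105  0.0622  0.2749] ((-11.311246871948242, 44.215614318847656), (12.087201118469238, 38.98507308959961), 0.5975707173347473)
scene tray 587 lo [-0.0904  0.0002  0.13  ] hi [-0.0072  0.0821  0.162 ] ((-49.8926887512207, 41.74107360839844), (88.1850814819336, 86.75172424316406), 89.6872787475586)
scene strap/hook 155 lo [-0.0126  0.0196  0.192 ] hi [0.0157 0.059  0.2616] ((2.1876220703125, 40.16474151611328), (32.19221496582031, 41.96751403808594), 2.161484956741333)
top tray 369 lo [-0.0927  0.0021  0.1308] hi [-0.0119  0.0527  0.1661] ((-51.18561553955078, 28.1563720703125), (53.035701751708984, 84.20143127441406), 89.86265563964844)
crop.png
scene0.png
scene_1875.png
top0.png
top_1880.png
w1.png
w2.png
wrist_1870.png
```

{"op": "apply_moves", "data": {"dp": [[0,0,0.03],[0,0,0.07],[0,0,0.12],[0,0,0.17],[0,0,0.22],[0,0,0.26],[0,0,0.3],[0,0,0.33],[0,0,0.35],[0,0,0.35]], "rotation": [[0,0,0],[0,0,0],[0,0,0],[0,0,0],[0,0,0],[0,0,0],[0,0,0],[0,0,0],[0,0,0],[0,0,0]], "gripper": [1,1,1,1,1,1,1,1,1,1]}}

```text
time: 20.05
tcp_pos: [0.617, 0.0912, 0.2428]
tcp_rot: [-0.101, 0.995, -0.0, -0.0]
ft_force: [-0.4, 1.0, -3.0]
width: 0.0259
finger_force: 35.0
```

```bash
python3 - <<'E'
from look import *
state()
f=grab("wrist"); L=rack(cloud(f)); hsv=cv2.cvtColor(f["color"],cv2.COLOR_BGR2HSV); t=rack(robot.observe()["tcp_pos"])
red=((hsv[...,0]<8)|(hsv[...,0]>172))&(hsv[...,1]>140)
s=L[red&(abs(L[...,1]-t[1])<.018)&(L[...,2]>t[2]-.105)&(L[...,2]<t[2]-.02)&(abs(L[...,0])<.03)]
z=s[:,2]-t[2]+.1478; print(len(s)); 
for a in np.arange(.04,.13,.01):
    k=(z>a)&(z<a+.01)
    if k.sum()>3: print(round(a,2),k.sum(),np.median(s[k,0]))
# tray rim
m=red&(abs(L[...,1]-t[1])<.05)&(L[...,0]>-.11)&(L[...,0]<-.015)&(L[...,2]>t[2]-.1478+.025)&(L[...,2]<t[2]-.1478+.045)
q=L[m]; A=np.c_[q[:,:2],np.ones(len(q))]; c=np.linalg.lstsq(A,q[:,2],rcond=None)[0]; print("rim",len(q),"slope",c[:2],"z at x=-.05",A.mean(0)@c-t[2]+.1478, "x",q[:,0].min(),q[:,0].max(),"y",q[:,1].min(),q[:,1].max())
f=grab("scene"); u,v=project(f,robot.observe()["tcp_pos"]); u,v=int(u),int(v); c=f["color"][max(0,v-60):v+90,max(0,u-90):u+90]; cv2.imwrite("pics/near1.png",cv2.resize(c,None,fx=3.5,fy=3.5,interpolation=cv2.INTER_CUBIC))
E
```

```text
t 20.05 tcp rack [0.0004 0.0437 0.2428] yaw-rack deg -0.08955185395231169 tool z [-0.0001 -0.     -1.    ] F rack -0.2387431091724292 1.0658224215683658 -3.0112865201919012 M [ 0.0516 -0.0584  0.01  ] w 0.025853235250108898 34.98979926109314
1188
0.04 60 -0.014563202455379846
0.05 103 -0.01453651523715422
0.06 88 -0.014522390718619122
0.07 121 -0.014527648489441663
0.08 130 -0.01453239421171849
0.09 162 -0.014577111568603803
0.1 163 -0.014503102077815721
0.11 190 -0.014554246029121242
0.12 171 -0.014574845351614298
rim 1011 slope [-0.007   0.0001] z at x=-.05 0.031206686718357274 x -0.09300753261152148 -0.015204960293917076 y 0.003683004162773455 0.08376863679347947
```

View pics/near1.png

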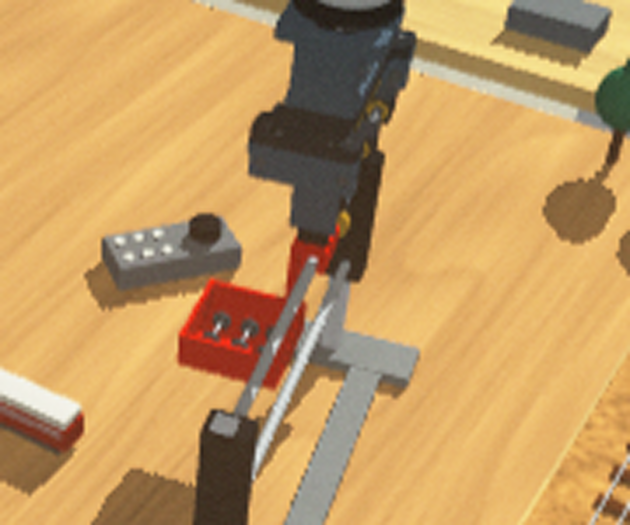

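{"op": "apply_moves", "data": {"dp": [[0,0,0.02],[0,0,0.04],[0,0,0.06],[0,0,0.08],[0,0,0.1],[0,0,0.12],[0,0,0.13],[0,0,0.135],[0,0,0.14],[0,0,0.14]], "rotation": [[0,0,0],[0,0,0],[0,0,0],[0,0,0],[0,0,0],[0,0,0],[0,0,0],[0,0,0],[0,0,0],[0,0,0]], "gripper": [1,1,1,1,1,1,1,1,1,1]}}

```text
time: 21.4
tcp_pos: [0.6171, 0.0912, 0.2289]
tcp_rot: [-0.101, 0.995, -0.0, 0.0]
ft_force: [-0.5, 0.6, -3.0]
width: 0.026
finger_force: 35.0
```

{"op": "apply_moves", "data": {"dp": [[0,0,0.003],[0,0,0.006],[0,0,0.009],[0,0,0.012],[0,0,0.014],[0,0,0.016],[0,0,0.018],[0,0,0.02],[0,0,0.02],[0,0,0.02]], "rotation": [[0,0,0],[0,0,0],[0,0,0],[0,0,0],[0,0,0],[0,0,0],[0,0,0],[0,0,0],[0,0,0],[0,0,0]], "gripper": [1,1,1,1,1,1,1,1,1,1]}}

```text
time: 22.65
tcp_pos: [0.6171, 0.0912, 0.2269]
tcp_rot: [-0.101, 0.995, -0.0, -0.0]
ft_force: [0.2, -0.3, -2.3]
width: 0.0257
finger_force: 35.0
```

{"op": "apply_moves", "data": {"dp": [[0,0,0.001],[0,0,0.002],[0,0,0.003],[0,0,0.004],[0,0,0.005],[0,0,0.006],[0,0,0.007],[0,0,0.008],[0,0,0.008],[0,0,0.008]], "rotation": [[0,0,0],[0,0,0],[0,0,0],[0,0,0],[0,0,0],[0,0,0],[0,0,0],[0,0,0],[0,0,0],[0,0,0]], "gripper": [1,1,1,1,1,1,1,1,1,1]}}

```text
time: 23.9
tcp_pos: [0.6171, 0.0912, 0.2262]
tcp_rot: [-0.101, 0.995, -0.0, 0.0]
ft_force: [0.3, 0.3, -2.0]
width: 0.026
finger_force: 35.0
```

{"op": "apply_moves", "data": {"dp": [[0,0,0.001],[0,0,0.002],[0,0,0.003],[0,0,0.004],[0,0,0.005],[0,0,0.006],[0,0,0.007],[0,0,0.008],[0,0,0.008],[0,0,0.008]], "rotation": [[0,0,0],[0,0,0],[0,0,0],[0,0,0],[0,0,0],[0,0,0],[0,0,0],[0,0,0],[0,0,0],[0,0,0]], "gripper": [1,1,1,1,1,1,1,1,1,1]}}

```text
time: 25.15
tcp_pos: [0.6172, 0.0912, 0.2259]
tcp_rot: [-0.101, 0.995, 0.0, 0.0]
ft_force: [-4.1, 0.5, 9.0]
width: 0.0257
finger_force: 35.0
```

{"op": "apply_moves", "data": {"dp": [[0,0,-0.002],[0,0,-0.004],[0,0.01,-0.004],[0,0.03,-0.004],[0,0.06,-0.004],[0,0.09,-0.004],[0,0.12,-0.004],[0,0.15,-0.004],[0,0.17,-0.004],[0,0.18,-0.004]], "rotation": [[0,0,0],[0,0,0],[0,0,0],[0,0,0],[0,0,0],[0,0,0],[0,0,0],[0,0,0],[0,0,0],[0,0,0]], "gripper": [1,1,1,1,1,1,1,1,1,1]}}

```text
time: 26.4
tcp_pos: [0.6136, 0.109, 0.2259]
tcp_rot: [-0.101, 0.995, -0.0, 0.0]
ft_force: [1.5, -4.1, 6.1]
width: 0.0258
finger_force: 35.0
```

```bash
python3 -c "
from look import *
state()"
```

```text
t 26.4 tcp rack [0.0007 0.0619 0.2259] yaw-rack deg -0.07552009611381649 tool z [ 0.0006 -0.0002 -1.    ] F rack 0.6263823996539787 -4.324688536999018 6.085950773852986 M [-0.8484 -0.2074 -0.0187] w 0.025777616184117842 34.995142221450806
```

{"op": "apply_moves", "data": {"dp": [[0,0.01,-0.001],[0,0.03,-0.002],[0,0.05,-0.002],[0,0.07,-0.002],[0,0.09,-0.002],[0,0.11,-0.002],[0,0.13,-0.002],[0,0.145,-0.002],[0,0.15,-0.002],[0,0.155,-0.002]], "rotation": [[0,0,0],[0,0,0],[0,0,0],[0,0,0],[0,0,0],[0,0,0],[0,0,0],[0,0,0],[0,0,0],[0,0,0]], "gripper": [1,1,1,1,1,1,1,1,1,1]}}

```text
time: 27.65
tcp_pos: [0.6103, 0.1241, 0.2259]
tcp_rot: [-0.101, 0.995, -0.0, -0.0]
ft_force: [0.7, -4.5, 5.2]
width: 0.0257
finger_force: 35.0
```

```bash
python3 - <<'E'
from look import *
state()
f=grab("wrist"); L=rack(cloud(f)); hsv=cv2.cvtColor(f["color"],cv2.COLOR_BGR2HSV)
br=(hsv[...,0]>15)&(hsv[...,0]<32)&(hsv[...,1]>90)&(abs(L[...,0])<.04)&(L[...,1]>.05)&(L[...,1]<.15)&(L[...,2]>.15)&(L[...,2]<.22)
red=((hsv[...,0]<8)|(hsv[...,0]>172))&(hsv[...,1]>140)&(L[...,2]>.19)&(abs(L[...,0])<.05)&(abs(L[...,1])<.15)
print(br.sum(),np.percentile(L[br],[1,50,99],axis=0) if br.sum()>3 else 0); print(red.sum(),np.percentile(L[red],[1,99],axis=0))
E
```

```text
t 27.65 tcp rack [0.0005 0.0773 0.2259] yaw-rack deg -0.08606138442697997 tool z [-0. -0. -1.] F rack -0.2436470993105345 -4.507310069870255 5.229811222493507 M [-0.8231 -0.2464 -0.0006] w 0.025737126960111868 34.99504029750824
278 [[-0.0142  0.0998  0.197 ]
 [-0.0097  0.1057  0.2077]
 [ 0.0023  0.1096  0.2122]]
747 [[-0.0164  0.0582  0.1903]
 [-0.0089  0.0957  0.2282]]
```

{"op": "apply_moves", "data": {"dp": [[0,0.003,0],[0,0.006,0],[0,0.009,0],[0,0.012,0],[0,0.015,0],[0,0.017,0],[0,0.019,0],[0,0.021,0],[0,0.023,0],[0,0.025,0]], "rotation": [[0,0,0],[0,0,0],[0,0,0],[0,0,0],[0,0,0],[0,0,0],[0,0,0],[0,0,0],[0,0,0],[0,0,0]], "gripper": [1,1,1,1,1,1,1,1,1,1]}}

```text
time: 28.95
tcp_pos: [0.6098, 0.1265, 0.226]
tcp_rot: [-0.101, 0.995, -0.0, -0.0]
ft_force: [0.8, -3.6, 5.6]
width: 0.0259
finger_force: 35.0
```

Not there yet (only friction showing); creep on.

{"op": "apply_moves", "data": {"dp": [[0,0.002,0],[0,0.003,0],[0,0.005,0],[0,0.006,0],[0,0.008,0],[0,0.009,0],[0,0.011,0],[0,0.012,0],[0,0.012,0],[0,0.012,0]], "rotation": [[0,0,0],[0,0,0],[0,0,0],[0,0,0],[0,0,0],[0,0,0],[0,0,0],[0,0,0],[0,0,0],[0,0,0]], "gripper": [1,1,1,1,1,1,1,1,1,1]}}

```text
time: 30.2
tcp_pos: [0.6097, 0.127, 0.226]
tcp_rot: [-0.101, 0.995, -0.001, 0.0]
ft_force: [2.0, -9.6, 5.4]
width: 0.0258
finger_force: 35.0
```

```bash
python3 -c "
from look import *
state()"
```

```text
t 30.2 tcp rack [0.0005 0.0803 0.226 ] yaw-rack deg -0.07696323060246968 tool z [ 0.0003 -0.0012 -1.    ] F rack -0.016508849493887576 -9.752285883395475 5.445239777233334 M [-1.9549 -0.4441  0.0726] w 0.02576822444876354 34.99820530414581
```

Collar met (about 5 N above sliding friction). Now ease the heel back by turning about the bar.

{"op": "apply_moves", "data": {"dp": [[0,-0.002,-0.001],[0.002,-0.004,-0.001],[0.005,-0.004,-0.001],[0.008,-0.004,-0.001],[0.011,-0.004,-0.001],[0.014,-0.004,-0.001],[0.017,-0.004,-0.001],[0.02,-0.004,-0.001],[0.022,-0.004,0],[0.023,-0.004,0]], "rotation": [[0,0,0],[0,-0.001,0],[0,-0.003,0],[0,-0.005,0],[0,-0.007,0],[0,-0.009,0],[0,-0.01,0],[0,-0.0115,0],[0,-0.0125,0],[0,-0.013,0]], "gripper": [1,1,1,1,1,1,1,1,1,1]}}

```text
time: 31.45
tcp_pos: [0.6077, 0.1265, 0.2259]
tcp_rot: [-0.101, 0.994, 0.004, 0.041]
ft_force: [2.7, -6.6, 3.2]
width: 0.0256
finger_force: 35.0
```

```bash
cat > tilt.py <<'E'
from look import *
state()
f=grab("wrist"); L=rack(cloud(f)); hsv=cv2.cvtColor(f["color"],cv2.COLOR_BGR2HSV)
red=((hsv[...,0]<8)|(hsv[...,0]>172))&(hsv[...,1]>140)
s=L[red&(abs(L[...,1]-.08)<.017)&(L[...,2]>.125)&(L[...,2]<.2)&(L[...,0]>-.03)&(L[...,0]<.005)]
c=np.polyfit(s[:,2],s[:,0],1); r=s[:,0]-np.polyval(c,s[:,2]); k=abs(r)<.002; c=np.polyfit(s[k,2],s[k,0],1)
print("tilt rad",-np.arctan(c[0]),"front x at bar z",np.polyval(c,.199),"n",k.sum())
e=L[red&(L[...,2]>.19)&(abs(L[...,0])<.05)&(abs(L[...,1])<.15)]; print("hook y",np.percentile(e[:,1],[1,99]))
E
python3 tilt.py
```

```text
t 31.45 tcp rack [-0.0016  0.0802  0.2259] yaw-rack deg -0.08270963779311202 tool z [ 0.0809  0.016  -0.9966] F rack 1.3464894910838883 -7.012584342108688 3.1507930477216157 M [-1.3286 -0.8067 -0.1455] w 0.025601801874470136 34.99635994434357
tilt rad 0.08335756902916673 front x at bar z -0.01435348854456543 n 982
hook y [0.0609 0.0988]
```

{"op": "apply_moves", "data": {"dp": [[0,0,0],[0.001,0,0],[0.001,0,0],[0.002,0,0],[0.002,0,0],[0.003,0,0],[0.003,0,0],[0.004,0,0],[0.004,0,0],[0.004,0,0]], "rotation": [[0,-0.0003,0],[0,-0.0006,0],[0,-0.0009,0],[0,-0.0012,0],[0,-0.0015,0],[0,-0.0018,0],[0,-0.0021,0],[0,-0.0023,0],[0,-0.0024,0],[0,-0.0024,0]], "gripper": [1,1,1,1,1,1,1,1,1,1]}}

```text
time: 32.75
tcp_pos: [0.6072, 0.1265, 0.2259]
tcp_rot: [-0.101, 0.994, 0.005, 0.048]
ft_force: [2.7, -7.0, 4.3]
width: 0.0259
finger_force: 35.0
```

```bash
python3 tilt.py
```

```text
t 32.75 tcp rack [-0.002   0.0802  0.2259] yaw-rack deg -0.08941149083036848 tool z [ 0.0951  0.019  -0.9953] F rack 1.215280844086442 -7.383257893748882 4.272419394973204 M [-1.4059 -0.4936 -0.1368] w 0.025863826338084164 34.996835589408875
tilt rad 0.09618418386911061 front x at bar z -0.014489915924122887 n 1000
hook y [0.061  0.0988]
```

{"op": "apply_moves", "data": {"dp": [[0,0,0],[0,0,0],[0.001,0,0],[0.001,0,0],[0.001,0,0],[0.001,0,0],[0.002,0,0],[0.002,0,0],[0.002,0,0],[0.002,0,0]], "rotation": [[0,-0.0002,0],[0,-0.0004,0],[0,-0.0006,0],[0,-0.0008,0],[0,-0.001,0],[0,-0.0012,0],[0,-0.0014,0],[0,-0.0014,0],[0,-0.0014,0],[0,-0.0014,0]], "gripper": [1,1,1,1,1,1,1,1,1,1]}}

```text
time: 34.05
tcp_pos: [0.6067, 0.1263, 0.2258]
tcp_rot: [-0.101, 0.994, 0.005, 0.052]
ft_force: [1.5, -6.9, 5.7]
width: 0.026
finger_force: 35.0
```

```bash
python3 tilt.py
```

```text
t 34.05 tcp rack [-0.0026  0.0802  0.2258] yaw-rack deg -0.08948446257839393 tool z [ 0.1027  0.0206 -0.9945] F rack 0.025986790951079152 -7.040722340113949 5.728094333255573 M [-1.4541  0.1869 -0.1941] w 0.026033846684784093 34.99969482421875
tilt rad 0.10201435084783679 front x at bar z -0.014955337165950442 n 1004
hook y [0.0609 0.0987]
```

Heel is on the lower bar (moment about y jumped, caddy stopped at 0.102 rad). Relieve the presses, then loosen the grip in steps.

{"op": "apply_moves", "data": {"dp": [[0,0,0],[0,-0.001,-0.001],[0,-0.001,-0.001],[0,-0.0015,-0.0015],[0,-0.0015,-0.002],[0,-0.0015,-0.002],[0,-0.0015,-0.002],[0,-0.0015,-0.002],[0,-0.0015,-0.002],[0,-0.0015,-0.002]], "rotation": [[0,0.0001,0],[0,0.0002,0],[0,0.0002,0],[0,0.0002,0],[0,0.0002,0],[0,0.0002,0],[0,0.0002,0],[0,0.0002,0],[0,0.0002,0],[0,0.0002,0]], "gripper": [1,1,1,1,1,1,1,1,1,1], "newtons": 18}}

```text
time: 35.35
tcp_pos: [0.6067, 0.1263, 0.2258]
tcp_rot: [-0.101, 0.994, 0.005, 0.052]
ft_force: [0.7, -6.0, 2.2]
width: 0.0259
finger_force: 18.0
```

```bash
python3 tilt.py
```

```text
t 35.35 tcp rack [-0.0026  0.0802  0.2258] yaw-rack deg -0.08595204113762733 tool z [ 0.1016  0.0206 -0.9946] F rack -0.5644325192009748 -6.052964059286731 2.211246066964831 M [-1.1182 -0.2319 -0.0613] w 0.02593727719350002 18.00060510635376
tilt rad 0.10158456395164468 front x at bar z -0.014954338739132426 n 1004
hook y [0.0609 0.0987]
```

{"op": "apply_moves", "data": {"dp": [[0,-0.001,0],[0,-0.0015,0],[0,-0.0015,0],[0,-0.0015,0],[0,-0.0015,0],[0,-0.0015,0],[0,-0.0015,0],[0,-0.0015,0],[0,-0.0015,0],[0,-0.0015,0]], "rotation": [[0,0,0],[0,0,0],[0,0,0],[0,0,0],[0,0,0],[0,0,0],[0,0,0],[0,0,0],[0,0,0],[0,0,0]], "gripper": [1,1,1,1,1,1,1,1,1,1], "newtons": 8}}

```text
time: 36.65
tcp_pos: [0.6067, 0.1263, 0.2259]
tcp_rot: [-0.101, 0.994, 0.005, 0.052]
ft_force: [1.2, -3.3, -3.2]
width: 0.0259
finger_force: 8.0
```

{"op": "apply_moves", "data": {"dp": [[0,0,0],[0,0,0],[0,0,0],[0,0,0],[0,0,0],[0,0,0],[0,0,0],[0,0,0],[0,0,0],[0,0,0]], "rotation": [[0,0,0],[0,0,0],[0,0,0],[0,0,0],[0,0,0],[0,0,0],[0,0,0],[0,0,0],[0,0,0],[0,0,0]], "gripper": [1,1,1,1,1,1,1,1,1,1], "newtons": 3}}

```text
time: 37.9
tcp_pos: [0.6069, 0.1264, 0.2261]
tcp_rot: [-0.101, 0.994, 0.005, 0.052]
ft_force: [-0.4, 0.3, -1.9]
width: 0.0259
finger_force: 3.0
```

```bash
python3 tilt.py
```

```text
t 37.9 tcp rack [-0.0024  0.0802  0.2261] yaw-rack deg -0.09115867747463469 tool z [ 0.102   0.021  -0.9946] F rack -0.31509731832085275 0.3300972122618125 -1.864025686837374 M [-0.1456  0.2463  0.0447] w 0.02591456199975084 2.9985931143164635
tilt rad 0.09945249614255534 front x at bar z -0.014841431584515036 n 993
hook y [0.0609 0.0988]
```

{"op": "apply_moves", "data": {"dp": [[0,0,0.001],[0,0,0.002],[0,0,0.002],[0,0,0.002],[0,0,0.002],[0,0,0.002],[0,0,0.002],[0,0,0.002],[0,0,0.002],[0,0,0.002]], "rotation": [[0,0,0],[0,0,0],[0,0,0],[0,0,0],[0,0,0],[0,0,0],[0,0,0],[0,0,0],[0,0,0],[0,0,0]], "gripper": [1,1,0.72,0.716,0.713,0.71,0.707,0.704,0.7,0.695], "newtons": 3}}

```text
time: 39.2
tcp_pos: [0.6069, 0.1264, 0.2259]
tcp_rot: [-0.101, 0.994, 0.005, 0.052]
ft_force: [0.8, 0.1, 0.1]
width: 0.0278
finger_force: 0.0
```

```bash
python3 tilt.py
```

```text
t 39.2 tcp rack [-0.0024  0.0802  0.2259] yaw-rack deg -0.08977537874070762 tool z [ 0.102   0.021  -0.9946] F rack 0.8219630223253251 -0.08809910876222737 0.08108281138449161 M [0.0928 0.0569 0.0432] w 0.02780418638850913 0.0
tilt rad 0.09976599279787889 front x at bar z -0.014827657420866003 n 1007
hook y [0.0607 0.0987]
```

{"op": "apply_moves", "data": {"dp": [[0,0,0],[0,0,0],[0,0,0],[0,0,0],[0,0,0],[0,0,0],[0,0,0],[0,0,0],[0,0,0],[0,0,0]], "rotation": [[0,0,0],[0,0,0],[0,0,0],[0,0,0],[0,0,0],[0,0,0],[0,0,0],[0,0,0],[0,0,0],[0,0,0]], "gripper": [0.68,0.66,0.63,0.6,0.56,0.52,0.48,0.44,0.4,0.35]}}

```text
time: 40.5
tcp_pos: [0.6069, 0.1264, 0.2259]
tcp_rot: [-0.101, 0.994, 0.005, 0.052]
ft_force: [0.6, -0.0, -0.4]
width: 0.0589
finger_force: 0.0
```

{"op": "apply_moves", "data": {"dp": [[0,0,-0.03],[0,0,-0.1],[0,0,-0.2],[0,0,-0.32],[0,0,-0.44],[0,0,-0.56],[0,0,-0.68],[0,0,-0.8],[0,0,-0.9],[0,0,-0.95]], "rotation": [[0,0,0],[0,0,0],[0,0,0],[0,0,0],[0,0,0],[0,0,0],[0,0,0],[0,0,0],[0,0,0],[0,0,0]], "gripper": [0.35,0.35,0.35,0.35,0.35,0.35,0.35,0.35,0.35,0.35]}}

```text
time: 41.75
tcp_pos: [0.5973, 0.1244, 0.3211]
tcp_rot: [-0.101, 0.994, 0.005, 0.052]
ft_force: [0.9, 0.6, -0.6]
width: 0.0589
finger_force: 0.0
```

```bash
python3 tilt.py; python3 tilt.py | tail -2; python3 - <<'E'
from look import *
f=grab("scene"); u,v=map(int,project(f,np.array([.605,.127,.19]))); c=f["color"][max(0,v-75):v+75,u-90:u+90]; cv2.imwrite("pics/end.png",cv2.resize(c,None,fx=3.5,fy=3.5,interpolation=cv2.INTER_CUBIC))
E
```

```text
t 41.75 tcp rack [-0.0122  0.0802  0.3211] yaw-rack deg -0.0882673811378929 tool z [ 0.1026  0.0211 -0.9945] F rack 0.966906560241817 0.3643555124141078 -0.6305999948219275 M [ 0.0071  0.0892 -0.0785] w 0.05893322695597327 0.0
tilt rad 0.09905703629518897 front x at bar z -0.014762400139813829 n 374
hook y [0.0606 0.0994]
tilt rad 0.09922566256022776 front x at bar z -0.014792123082518753 n 375
hook y [0.0605 0.0992]
```

View pics/end.png

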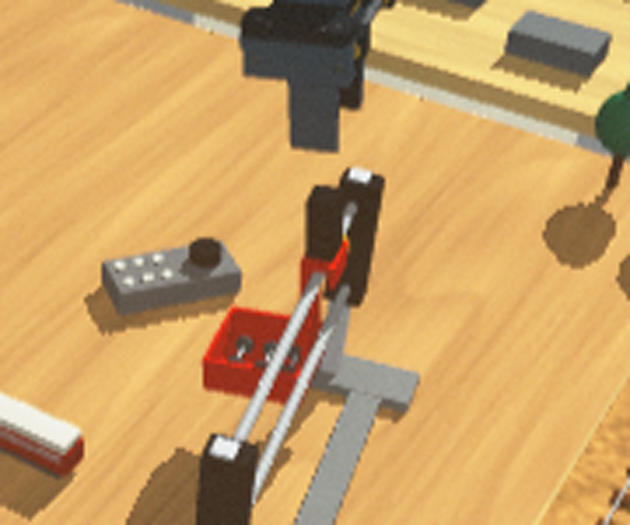

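The picture shows the caddy hanging on the upper bar against the collar (245,345). It is still and leaning on the lower bar, and the gripper (110,320) is clear of it.

```bash
python3 -c "
from plant import robot
print(robot.sign_off())"
```

```text
the job is handed in; nothing more can be done
None
```

The red caddy hangs still on the upper bar against the brass collar, leaning about 0.10 rad nose-down with its heel on the lower bar; the gripper was clear when I handed the job in at about 42 s.

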